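Lay out the make-up artist's station on its silhouette pads

ROBOT

A 6-joint arm with a two-finger parallel gripper is mounted at the origin on the work surface. World frame = base frame: x ahead of the robot, y to its left, z up, the work surface at z = 0. Lengths are in m, angles in rad, forces in N, time in s.
With the tool pointing down it reaches from about 0.4 to 0.825 m from the base axis. Payload 7 kg.
Tool frame: the origin (TCP) lies between the finger pads; the fingertips stand 8 mm ahead of it and the grasp point (between the pads) lies 11 mm behind it (arm.finger_overhang is the distance from the TCP to the fingertips, in m); z points along the fingers, y is the line along which they close (so a half turn about z gives the same grasp; the last joint's range is limited). The gripper opens to 88 mm and grips with 3 to 60 N. Pads are 19 mm wide; open, the fingers measure 130 mm over their backs; the gripper's body (78 mm by 193 mm) begins 47 mm behind the grasp point.
Start: joints at [-0.986, 0.359, 0.012, 0, -1.224, -0.288], TCP at [0.197, -0.645, 0.235] pointing down, gripper open.
Joint ranges: [-3.07, 3.07], [-1.43, 2.12], [-1.02, 1.25], [-3.03, 1.67], [-3.05, -0], [-3.03, 3.03]. Speed limits (rad/s): [2.39, 2.39, 3.01, 3.14, 3.14, 3.14].

INTERFACE

Orientations are given as [roll, pitch, yaw] about the fixed x, y, z axes, in that order (R = Rz(yaw) Ry(pitch) Rx(roll)).
In Python, from station import arm gives the robot as it stands.
- The arm moves only by the tool move_arm, never from a script. Its argument "rows" is text: rows parted by semicolons, each of 7 numbers parted by spaces: the turn, a rotation vector about the tool's x, y, z in degrees, then the shift along the tool's x, y, z in m, then the finger opening in m, from 0 to 0.0876. A call has 1 to 8 rows; each row shifts and turns the commanded pose from where the row before left it, along the tool's axes as they then stand; what a row does not reach is not made up. A row lasts 1/8 s, in which the tool goes at most 62.5 mm and 10.7 degrees, less where a joint would pass 70% of its speed; a pose out of reach is approached as far as the arm can. A call is refused whole if a number of a shift passes 0.0625 or a number of a turn 10.7, either way. A call with a gripper value outside its range is refused whole. The fingers move at their own pace and stop on an object; "squeeze" is the grip in N (left out, the last holds). Time passes only in rows, so rows that do not move let the fingers close. It gives the time, the measured TCP pose, the force, the opening and the grip force at its end, in the units of the state.
- arm.get_state(): the state, without advancing time (a new reading comes with each control period).
- arm.grab_frame(name): name is "scene" or "top"; returns (picture, depth): 480x640x3 uint8, blue, green, red; 480x640 float32, m along the optical axis (not along the pixel's ray), 0 where there is no reading.
- arm.camera_model(name): a dict with "mtx" (3x3 intrinsics, pixels), "k1" (the pictures are not rectified: a ray, as slopes to the right and down, at radius r is drawn at 1 + k1 r^2 times it, then the intrinsics apply), "camera_from_world" (4x4, takes a point from world to camera coordinates). Camera axes: x right, y down, z forward; pixel columns grow to the right and rows downward; lengths in m; the calibration is good to about 2 mm. A picture is of the moment at which its call begins. camera_model takes no time and is no camera call.
- arm.job_done(): hands the job in; it is judged then, once.
The state is a dict: "t": time; "q": joint angles; "qd": joint speeds; "joint_efforts": joint torques, N m; "eef_pos": TCP position; "ee_rot": TCP orientation; "force": force on the tool from outside, world axes, zero at the start; "moment": the same for the moment, N m; "width": finger opening in m; "gripper_force": force on a finger pad.
Only numpy, scipy, OpenCV 4.12 (cv2) and the standard library are available. Lean on these libraries where they do the work, as an engineer would, in place of code of your own. Each camera call takes 0.05 s, during which the arm holds its last target. There are 200 camera calls.

TASK

Lay out the station for the next client: stand the small pigment bottle, stand the wide balm jar, lay the pen-shaped machine and set the oval cup holder each on the dark pad whose pale silhouette has its shape and size. Each should sit flat and centred on its silhouette, the bottle and jar upright, the machine with its display up and the machine and holder turned to line up with their silhouettes (the machine's needle end at the narrow end).

Things in the scene. Friction and masses are not known exactly. Their poses are not given: they have to be found in the camera images.
- pigment_bottle: Small upright bottle, clear with a black label and a white cap, 34 mm in diameter at the body and 85 mm tall, about 80 g, loose, standing on the table. Origin: centre of its underside, z up; round, so yaw is of no account. Grip the body about 45 mm above its underside.
- balm_jar: Low upright white jar with an aluminium lid, at most 60 mm in diameter and 45 mm tall, about 140 g, loose. Origin: centre of its underside, z up; round. Grip across its width about 25 to 30 mm above its underside.
- machine: Pen-shaped tattoo machine lying down, 125 mm long, about 150 g, loose. Origin: mid-length at its underside; x along it to the needle end, z up. Pink square barrel 26 x 26 mm in section from x = -62.5 to +22.5 mm, black display on top, then a 21 mm thick steel grip and a black cone tip. Centre of mass near x = -15 mm: grip the barrel there across its 26 mm width.
- machine_tip (a point): The point of the machine's needle end, 62.5 mm along the machine's x from its origin and 13 mm above its underside.
- cup_holder: Oval (flat-sided, round-ended) red block with three round dark wells in its top, 90 mm long along its x, 48 mm wide along its y, 22 mm high, about 120 g, loose. Origin: centre of its underside, z up; the same either way round. The flat sides, 42 mm long, are gripped across the 48 mm width.
- pad_bottle: Pad of the bottle: 70 x 70 mm with a pale disc 40 mm in diameter at its centre. Dark grey flat silicone mat, 3 mm thick, fixed to the table; origin at the centre of its underside, z up, its top 3 mm above the table. 
- pad_jar: Pad of the jar: 95 x 95 mm with a pale disc 66 mm in diameter at its centre. Dark grey flat silicone mat, 3 mm thick, fixed to the table; origin at the centre of its underside, z up, its top 3 mm above the table. 
- pad_machine: Pad of the machine: 150 mm (its x) x 55 mm with a pale machine silhouette about 129 mm long, stepping down in width to a narrow end towards +x. The machine is centred, in line, when its origin and x axis coincide with those of the pad. Dark grey flat silicone mat, 3 mm thick, fixed to the table; origin at the centre of its underside, z up, its top 3 mm above the table. 
- pad_holder: Pad of the cup holder: 115 mm (its x) x 75 mm with a pale oval 96 x 54 mm at its centre, long along x; either way round is right. Dark grey flat silicone mat, 3 mm thick, fixed to the table; origin at the centre of its underside, z up, its top 3 mm above the table. 
Things that resemble listed ones, but are neither listed nor needed, are in the scene too. There is more than one size of the machine; the job needs the largest.

How it is judged:
At the end, for the whole second after the job is handed in: Each thing is at rest on its own pad, origin within 12 mm of the pad's centre and underside 0 to 7 mm over the pad's origin, within 0.15 rad of upright (machine display up); machine and holder within 0.22 rad of the pad's x axis, needle end to the narrow end (horizontal distance between pigment_bottle and pad_bottle below 0.012 m and z of pigment_bottle in the frame of pad_bottle between 0 and 0.007 m and angle between each of pigment_bottle, balm_jar, machine, cup_holder's own z axis and vertical below 0.15 rad and linear speed of each of pigment_bottle, balm_jar, machine, cup_holder below 0.02 m/s and angular speed of each of pigment_bottle, balm_jar, machine, cup_holder below 0.2 rad/s and horizontal distance between balm_jar and pad_jar below 0.012 m and z of balm_jar in the frame of pad_jar between 0 and 0.007 m and horizontal distance between machine and pad_machine below 0.012 m and z of machine in the frame of pad_machine between 0 and 0.007 m and angle between the x axis of machine and the x axis of pad_machine, either way round below 0.22 rad and horizontal distance between cup_holder and pad_holder below 0.012 m and z of cup_holder in the frame of pad_holder between 0 and 0.007 m and angle between the x axis of cup_holder and the x axis of pad_holder, either way round below 0.22 rad and x of machine_tip in the frame of pad_machine above 0.03 m); the robot touches nothing.
It also fails if it takes over 120 s, if anything falls off the work surface, if the arm or the gripper's body presses on something with over 40 N, if the wrist force passes 120 N, or if a joint passes its speed limit or range.

## Working session

There is one attempt and no reset: what is moved stays moved. The work goes in short steps, Python scripts to look and compute and a tool call to move; the robot and the scene stay as the last step left them, time stands still between calls to the robot, and variables do not carry over. Pictures are saved under pics/ and viewed, at most 14 in all, crops included, and the job is handed in when it is done.

Besides the shell and the picture viewer there is one more tool, called after "Call:" as name(argument=value, ...), one argument or row to a line, values as JSON. move_arm: Moves the arm, as the interface text tells. Its arguments: {"type":"object","properties":{"rows":{"type":"string"},"squeeze":{"type":"number"}},"required":["rows"]}

```bash
mkdir -p pics
cat > h.py <<'E'
import numpy as np, cv2
from station import arm
def grab(n):
    im,d=arm.grab_frame(n); np.savez('/tmp/%s.npz'%n,im=im,d=d); return im,d
def load(n):
    z=np.load('/tmp/%s.npz'%n); return z['im'],z['d']
def ray(n,uv):
    m=arm.camera_model(n);K=np.array(m['mtx']);T=np.array(m['camera_from_world'])
    uv=np.atleast_2d(np.float64(uv))
    p=(uv-[K[0,2],K[1,2]])/[K[0,0],K[1,1]]
    s=p.copy()
    for _ in range(20): s=p/(1+m['k1']*(s**2).sum(1,keepdims=True))
    r=np.c_[s,np.ones(len(s))]
    return -T[:3,:3].T@T[:3,3], r@T[:3,:3]   # origin, dirs (unit depth)
def onplane(n,uv,z):
    o,d=ray(n,uv); t=(z-o[2])/d[:,2]; return o+d*t[:,None]
def bydepth(n,uv,dep):
    o,d=ray(n,uv); return o+d*np.atleast_1d(dep)[:,None]
E
python3 - <<'E'
from h import *
for n in('top','scene'):
    im,d=grab(n); cv2.imwrite(f'pics/{n}1.png',im); m=arm.camera_model(n); print(n,m['mtx'],m['k1'],ray(n,[[320,240]]))
print(arm.get_state())
E
```

```text
top [[616.82826749   0.         320.68002398]
 [  0.         616.82826749 245.13630606]
 [  0.           0.           1.        ]] -0.20931409124174624 (array([0.5098122 , 0.00670244, 1.4616118 ]), array([[ 0.06283011,  0.00664477, -0.99803746]]))
scene [[572.94787763   0.         312.02036102]
 [  0.         572.94787763 248.69300172]
 [  0.           0.           1.        ]] -0.1890595889225603 (array([ 1.09868453, -0.68510534,  0.93881783]), array([[-0.41632005,  0.57598076, -0.70380965]]))
{'t': 0.1, 'q': array([-9.85880958e-01,  3.59330122e-01,  1.12009981e-02, -3.08156646e-04,
       -1.22413341e+00, -2.88092610e-01]), 'qd': array([ 0.00232234, -0.00014488,  0.00044907, -0.00099831, -0.0008139 ,
       -0.00223553]), 'joint_efforts': array([ 1.07766969e-03, -5.84164953e+01,  2.93752527e+01,  7.01550946e+00,
        1.01897391e-02, -6.53669485e-05]), 'eef_pos': array([ 0.19727931, -0.64509602,  0.23372883]), 'ee_rot': array([ 3.14010456e+00, -1.38855330e-04, -2.84487470e+00]), 'force': array([-0.15237615, -0.80596683,  0.15420573]), 'moment': array([ 0.05403451, -0.00079407, -0.04593524]), 'gripper_force': 0.0, 'width': 0.08758444837671761}
```

View pics/top1.png

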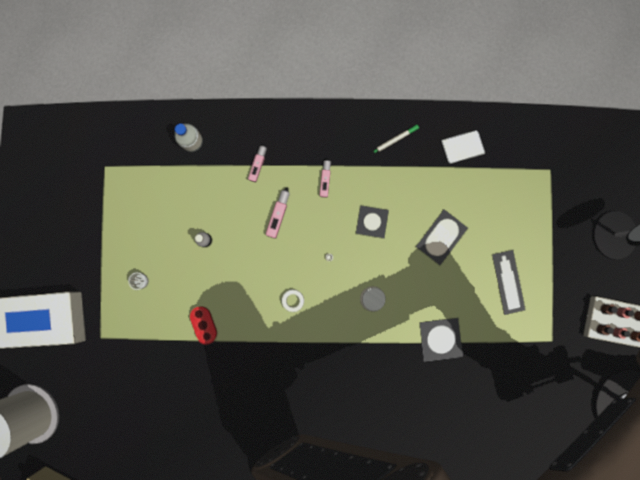

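View pics/scene1.png

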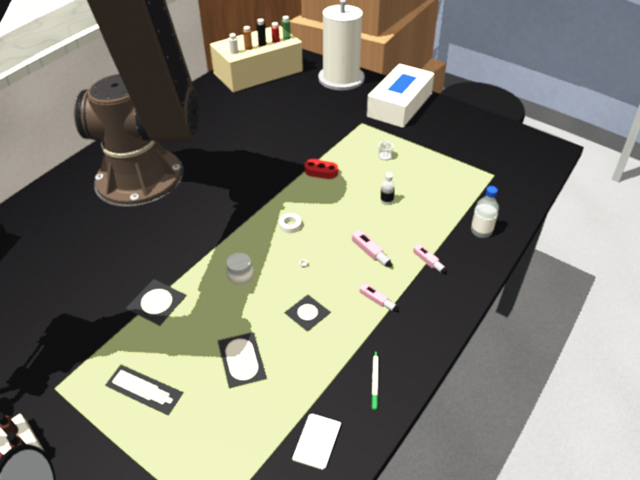

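Top view (scene view in brackets). What could be taken for what:
- **Machine:** pink at (277,213), (257,165) and (325,180). I choose the largest, (277,213) [scene (371,248)].
- **Bottle:** black label and white cap at (203,239). The alternatives are the blue-capped water bottle (187,137) and the glass (137,280).
- **Jar:** metal lid at (373,298). The alternatives are the rings at (291,300) and (328,257), and the glass.
- **Holder:** the red oval at (202,324).
- **Pads:** bottle (372,221), holder (442,237), machine (508,282), jar (440,338).

```bash
cat > meas.py <<'E'
from h import *
im,d=load('top')
hsv=cv2.cvtColor(im,cv2.COLOR_BGR2HSV); H,S,V=cv2.split(hsv)
def blob(mask,uv,R=45):
    m=np.zeros_like(mask); u,v=uv; m[v-R:v+R,u-R:u+R]=mask[v-R:v+R,u-R:u+R]
    n,l,st,c=cv2.connectedComponentsWithStats(m)
    k=min(range(1,n),key=lambda i:np.hypot(*(c[i]-uv))-(0 if st[i,4]>25 else -99))
    return l==k
def rep(name,mask,uv,z,R=45,quiet=False):
    b=blob(mask.astype(np.uint8),uv,R)
    cs,_=cv2.findContours(b.astype(np.uint8),cv2.RETR_EXTERNAL,cv2.CHAIN_APPROX_NONE)
    c=max(cs,key=cv2.contourArea)[:,0,:]
    P=onplane('top',c,z)[:,:2]
    (cx,cy),(a,w),th=cv2.minAreaRect((P*1000).astype(np.float32))
    if a<w: a,w,th=w,a,th-90
    vs,us=np.nonzero(b); Q=onplane('top',np.c_[us,vs],z)[:,:2]
    cen=Q.mean(0); dd=d[vs,us]; zz=bydepth('top',np.c_[us,vs],dd)[dd>0,2]
    s=np.linalg.svd(Q-cen,full_matrices=False)[2][0]
    print(name,'rect c',np.round([cx,cy],1),'size %.1f %.1f ang %.1f'%(a,w,th),'cen',np.round(cen*1000,1),'pca',np.round(np.degrees(np.arctan2(s[1],s[0])),1),'z med %.3f max %.3f'%(np.median(zz),np.percentile(zz,98)),'r %.3f n %d'%(np.hypot(*cen),len(us)))
    return b
if __name__=='__main__':
    pink=((H>150)|(H<5))&(S>50)&(V>110)
    red=((H>170)|(H<8))&(S>150)&(V>60)
    for uv in((277,213),(257,165),(325,180)): rep('machine',pink,uv,.026,30)
    rep('holder',red,(202,324),.022,40)
    green=(H>25)&(H<50)&(S>60)
    for n,uv,R in(('pbottle',(372,221),30),('pholder',(442,237),40),('pmach',(508,282),50),('pjar',(440,338),40)):
        rep(n,(~green)&(V<90)|(S<40),uv,.003,R)
        rep(n+' pale',(S<60)&(V>(100)),uv,.003,30)
    for n,uv in(('jar',(373,298)),('bottle',(203,239))):
        rep(n,~green,uv,.045,20)
        u,v=uv; q=np.mgrid[v-22:v+22,u-22:u+22].reshape(2,-1).T[:,::-1]; dd=d[q[:,1],q[:,0]]
        P=bydepth('top',q[dd>0],dd[dd>0])
        for lo in(.02,.035,.06,.075):
            p=P[P[:,2]>lo]
            if len(p): print('  z>',lo,len(p),np.round(p.mean(0)*1000),np.round((p.min(0)+p.max(0))*500),np.round(np.ptp(p,axis=0)*1000))
    a=[cv2.resize(im[v-33:v+33,u-33:u+33],(260,260),interpolation=cv2.INTER_CUBIC) for u,v in((277,213),(203,239),(373,298),(202,324),(508,282),(442,237))]
    cv2.imwrite('pics/crop1.png',np.vstack([np.hstack(a[:3]),np.hstack(a[3:])]))
E
python3 meas.py
```

```text
machine rect c [647.9 120.7] size 82.4 25.3 ang -17.7 cen [648.3 120.5] pca 162.6 z med 0.025 max 0.031 r 0.659 n 327
machine rect c [770.5 169.3] size 63.6 21.2 ang -17.3 cen [771.2 169.3] pca 162.2 z med 0.019 max 0.026 r 0.790 n 201
machine rect c [734.7   7. ] size 62.9 18.4 ang -5.9 cen [735.1   6.9] pca 174.7 z med 0.019 max 0.027 r 0.735 n 180
holder rect c [398.8 289.8] size 89.9 49.2 ang 20.5 cen [399.2 290.6] pca -159.9 z med 0.022 max 0.028 r 0.494 n 622
pbottle rect c [ 647.  -106.5] size 67.0 66.4 ang 81.0 cen [ 646.8 -106.4] pca -113.3 z med 0.003 max 0.009 r 0.656 n 786
pbottle pale rect c [ 647.9 -106.8] size 43.0 42.9 ang 0.5 cen [ 647.2 -106.6] pca 171.9 z med 0.003 max 0.009 r 0.656 n 276
pholder rect c [ 610.6 -273.9] size 113.5 73.2 ang -36.7 cen [ 610.5 -273.4] pca 144.3 z med 0.003 max 0.010 r 0.669 n 1414
pholder pale rect c [ 612.6 -274.7] size 97.9 58.5 ang -37.3 cen [ 612.9 -274.6] pca 141.6 z med 0.003 max 0.010 r 0.672 n 864
pmach rect c [ 504.4 -438. ] size 147.0 53.0 ang 11.8 cen [ 504.  -437.9] pca -167.9 z med 0.003 max 0.009 r 0.668 n 1275
pmach pale
[... 278 characters left out ...]
 67.6 ang 0.6 cen [ 367.6 -272.6] pca 165.3 z med 0.003 max 0.009 r 0.458 n 689
jar rect c [ 465.4 -105.5] size 57.5 57.4 ang -89.7 cen [ 465.4 -105.4] pca -108.7 z med 0.043 max 0.051 r 0.477 n 541
  z> 0.02 417 [ 465. -107.   44.] [ 465. -106.   37.] [54. 52. 34.]
  z> 0.035 401 [ 465. -108.   45.] [ 464. -107.   45.] [50. 51. 19.]
bottle rect c [599.4 289. ] size 36.9 35.6 ang 27.8 cen [599.3 289.3] pca -111.6 z med 0.058 max 0.088 r 0.665 n 205
  z> 0.02 207 [597. 285.  60.] [599. 289.  56.] [35. 33. 70.]
  z> 0.035 187 [598. 286.  63.] [599. 289.  63.] [34. 33. 56.]
  z> 0.06 93 [598. 288.  75.] [598. 289.  75.] [28. 23. 31.]
  z> 0.075 50 [598. 290.  84.] [598. 291.  85.] [16. 17. 12.]
```

View pics/crop1.png

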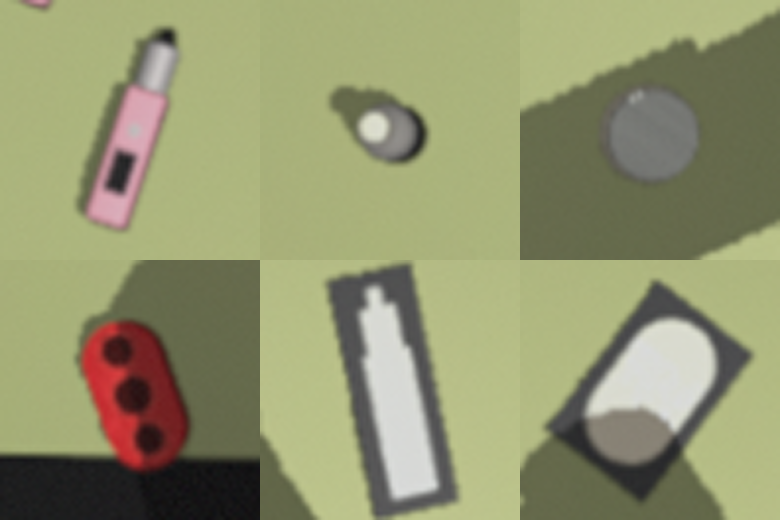

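The crops confirm the choices: large pink machine with display up and needle up-right, black-label bottle standing, jar under its lid, three-well red holder, and the stepped pad narrow end up. The measured sizes (82×25, 36, 57, 90×49) match the given ones. Order will be jar, machine, holder, bottle.

```bash
cat > plan.py <<'E'
import sys; from h import *
from scipy.spatial.transform import Rotation as Ro
# usage: plan.py (x y z yawdeg|k)...  via points in mm ; rows from measured pose
s=arm.get_state(); p=s['eef_pos'].copy(); R=Ro.from_euler('xyz',s['ee_rot'])
print('t %.2f'%s['t'],np.round(p*1000,1),np.round(np.degrees(s['ee_rot']),2),'w %.4f'%s['width'],'gf',s['gripper_force'],'F',np.round(s['force'],1))
a=sys.argv[1:]
for i in range(0,len(a),4):
    t=np.array([float(v) for v in a[i:i+3]])/1000
    yaw=s['ee_rot'][2] if a[i+3]=='k' else np.radians(float(a[i+3]))
    Rt=Ro.from_euler('xyz',[np.pi,0,yaw]); rv=(R.inv()*Rt).as_rotvec()
    n=max(1,int(np.ceil(np.linalg.norm(t-p)/.056)),int(np.ceil(np.degrees(np.linalg.norm(rv))/10)))
    st=(t-p)/n
    print('--',n)
    for k in range(n):
        sh=R.inv().apply(st)
        print(*['%g'%(round(v,1)+0) for v in np.degrees(rv/n)],*['%g'%(round(v,4)+0) for v in sh])
        R=R*Ro.from_rotvec(rv/n)
    p=t
E
python3 plan.py 465 -106 110 -163
```

```text
t 0.10 [ 197.3 -645.1  233.7] [ 1.7991e+02 -1.0000e-02 -1.6300e+02] w 0.0876 gf 0.0 F [-0.2 -0.8  0.2]
-- 11
0 0 0 -0.0376 0.0397 0.0113
0 0 0 -0.0376 0.0397 0.0113
0 0 0 -0.0376 0.0397 0.0113
0 0 0 -0.0376 0.0397 0.0113
0 0 0 -0.0376 0.0397 0.0113
0 0 0 -0.0376 0.0397 0.0113
0 0 0 -0.0376 0.0397 0.0113
0 0 0 -0.0376 0.0397 0.0113
0 0 0 -0.0376 0.0397 0.0113
0 0 0 -0.0376 0.0397 0.0113
0 0 0 -0.0376 0.0397 0.0113
```

Call:
move_arm(
  rows="0 0 0 -0.0376 0.0397 0.0113 0.0876;0 0 0 -0.0376 0.0397 0.0113 0.0876;0 0 0 -0.0376 0.0397 0.0113 0.0876;0 0 0 -0.0376 0.0397 0.0113 0.0876;0 0 0 -0.0376 0.0397 0.0113 0.0876;0 0 0 -0.0376 0.0397 0.0113 0.0876;0 0 0 -0.0376 0.0397 0.0113 0.0876;0 0 0 -0.0376 0.0397 0.0113 0.0876",
  squeeze=15,
)

```text
t: 1.1
eef_pos: [0.3926, -0.2521, 0.1439]
ee_rot: [-3.142, 0.0, -2.845]
force: [0.2, 0.3, -0.4]
width: 0.0875
gripper_force: 0.0
```

Call:
move_arm(
  rows="0 0 0 -0.0376 0.0397 0.0113 0.0876;0 0 0 -0.0376 0.0397 0.0113 0.0876;0 0 0 -0.0376 0.0397 0.0113 0.0876;0 0 0 0 0 0 0.0876;0 0 0 0 0 0 0.0876",
)

```text
t: 1.72
eef_pos: [0.4648, -0.1067, 0.11]
ee_rot: [3.141, -0.001, -2.844]
force: [-0.7, -1.0, -0.2]
width: 0.0875
gripper_force: 0.0
```

```bash
python3 plan.py 465 -106 16 -163
```

```text
t 1.73 [ 464.8 -106.7  110. ] [ 1.7999e+02 -6.0000e-02 -1.6294e+02] w 0.0875 gf 0.0 F [-0.7 -1.  -0.2]
-- 2
0 0 0 -0.0002 0.0003 0.047
0 0 0 -0.0002 0.0003 0.047
```

Call:
move_arm(
  rows="0 0 0 0 0.0005 0.045 0.0876;0 0 0 0 0 0.034 0.0876;0 0 0 0 0 0.015 0.0876;0 0 0 0 0 0 0.05;0 0 0 0 0 0 0.05;0 0 0 0 0 0 0.05;0 0 0 0 0 0 0.05",
)

```text
t: 2.6
eef_pos: [0.4656, -0.1065, 0.0171]
ee_rot: [-3.141, 0.002, -2.845]
force: [-0.6, -1.5, 3.8]
width: 0.0584
gripper_force: 15.0
```

```bash
python3 plan.py 465 -106 90 k 367 -273 90 -163 367 -273 30 -163
```

```text
t 2.60 [ 465.6 -106.5   17.1] [-1.7998e+02  9.0000e-02 -1.6299e+02] w 0.0584 gf 15.000617033801973 F [-0.6 -1.5  3.8]
-- 2
0 0 0 0.0002 0.0003 -0.0364
0 0 0 0.0002 0.0003 -0.0364
-- 4
0 0 0 0.0356 -0.0328 0
0 0 0 0.0356 -0.0328 0
0 0 0 0.0356 -0.0328 0
0 0 0 0.0356 -0.0328 0
-- 2
0 0 0 0 0 0.03
0 0 0 0 0 0.03
```

Call:
move_arm(
  rows="0 0 0 0 0 -0.037 0.05;0 0 0 0 0 -0.037 0.05;0 0 0 0.0356 -0.0328 0 0.05;0 0 0 0.0356 -0.0328 0 0.05;0 0 0 0.0356 -0.0328 0 0.05;0 0 0 0.0356 -0.0328 0 0.05;0 0 0 0 0 0.03 0.05;0 0 0 0 0 0.02 0.05",
)

```text
t: 3.6
eef_pos: [0.3664, -0.274, 0.0397]
ee_rot: [3.141, 0.0, -2.847]
force: [-0.4, 0.7, -0.3]
width: 0.0586
gripper_force: 15.0
```

Call:
move_arm(
  rows="0 0 0 0 0 0 0.05;0 0 0 0 0 0 0.05",
)

```text
t: 3.85
eef_pos: [0.3677, -0.2735, 0.041]
ee_rot: [-3.141, 0.001, -2.844]
force: [-0.6, -0.1, -0.7]
width: 0.0586
gripper_force: 15.0
```

```bash
python3 plan.py 367 -273 20.5 -163
```

```text
t 3.85 [ 367.7 -273.5   41. ] [-1.7997e+02  3.0000e-02 -1.6296e+02] w 0.0586 gf 14.999728901311755 F [-0.6 -0.1 -0.7]
-- 1
0 0 0 0.0006 0.0007 0.0205
```

Call:
move_arm(
  rows="0 0 0 0.0006 0.0006 0.013 0.05;0 0 0 0 0 0.0075 0.05;0 0 0 0 0 0 0.05;0 0 0 0 0 0 0.0876;0 0 0 0 0 0 0.0876;0 0 0 0 0 0 0.0876;0 0 0 0 0 -0.045 0.0876;0 0 0 0 0 -0.045 0.0876",
)

```text
t: 4.85
eef_pos: [0.366, -0.2731, 0.1106]
ee_rot: [3.141, -0.001, -2.845]
force: [0.8, 0.2, 0.6]
width: 0.0877
gripper_force: 0.0
```

```bash
python3 plan.py 653 119 110 162.4
```

```text
t 4.85 [ 366.  -273.1  110.6] [ 1.7996e+02 -8.0000e-02 -1.6299e+02] w 0.0877 gf 0.0 F [0.8 0.2 0.6]
-- 9
0 0 3.8 -0.0432 0.0323 0
0 0 3.8 -0.041 0.0352 0
0 0 3.8 -0.0385 0.0378 0
0 0 3.8 -0.0359 0.0403 0
0 0 3.8 -0.0331 0.0426 0.0001
0 0 3.8 -0.0302 0.0448 0.0001
0 0 3.8 -0.0271 0.0467 0.0001
0 0 3.8 -0.0239 0.0484 0.0001
0 0 3.8 -0.0206 0.0499 0.0001
```

Call:
move_arm(
  rows="0 0 3.8 -0.0432 0.0323 0 0.0876;0 0 3.8 -0.041 0.0352 0 0.0876;0 0 3.8 -0.0385 0.0378 0 0.0876;0 0 3.8 -0.0359 0.0403 0 0.0876;0 0 3.8 -0.0331 0.0426 0 0.0876;0 0 3.8 -0.0302 0.0448 0 0.0876;0 0 3.8 -0.0271 0.0467 0 0.0876;0 0 3.8 -0.0239 0.0484 0 0.0876",
)

```text
t: 5.85
eef_pos: [0.6214, 0.0776, 0.1098]
ee_rot: [3.142, 0.0, 2.906]
force: [1.6, -0.4, 0.6]
width: 0.0875
gripper_force: 0.0
```

Call:
move_arm(
  rows="0 0 3.8 -0.0206 0.0499 0 0.07;0 0 0 0 0 0 0.07;0 0 0 0 0 0 0.07",
)

```text
t: 6.22
eef_pos: [0.6517, 0.1198, 0.1091]
ee_rot: [-3.141, -0.001, 2.842]
force: [0.5, 0.6, -0.4]
width: 0.0708
gripper_force: 0.0
```

```bash
python3 plan.py 653 119 11 162.4
```

```text
t 6.22 [651.7 119.8 109.1] [-1.7996e+02 -6.0000e-02  1.6284e+02] w 0.0708 gf 0.0 F [ 0.5  0.6 -0.4]
-- 2
0 0 0.2 -0.0008 -0.0001 0.0491
0 0 0.2 -0.0008 -0.0002 0.0491
```

Call:
move_arm(
  rows="0 0 0.4 -0.0015 -0.0003 0.045 0.07;0 0 0 0 0 0.038 0.07;0 0 0 0 0 0.015 0.07;0 0 0 0 0 0 0.015;0 0 0 0 0 0 0.015;0 0 0 0 0 0 0.015;0 0 0 0 0 0 0.015;0 0 0 0 0 0 0.015",
  squeeze=25,
)

```text
t: 7.22
eef_pos: [0.6537, 0.1192, 0.0123]
ee_rot: [3.141, 0.001, 2.835]
force: [-0.9, 1.2, 5.0]
width: 0.0261
gripper_force: 25.6
```

```bash
python3 plan.py 653 119 100 k
```

```text
t 7.22 [653.7 119.2  12.3] [1.7997e+02 3.0000e-02 1.6241e+02] w 0.0261 gf 25.553967654705048 F [-0.9  1.2  5. ]
-- 2
0 0 0 0.0003 -0.0002 -0.0439
0 0 0 0.0003 -0.0002 -0.0439
```

Call:
move_arm(
  rows="0 0 0 0 0 -0.04 0.015;0 0 0 0 0 -0.05 0.015;0 0 0 0 0 0 0.015",
)

```text
t: 7.6
eef_pos: [0.6562, 0.1201, 0.1066]
ee_rot: [3.137, 0.006, 2.835]
force: [0.6, 0.7, -1.7]
width: 0.0256
gripper_force: 25.0
```

```bash
python3 plan.py 490.3 -441.1 100 -168
python3 - <<'E'
import sys; sys.argv=['x']
from h import *
im,d=grab('scene'); cv2.imwrite('pics/s2.png',im)
E
```

```text
t 7.60 [656.2 120.1 106.6] [179.72   0.36 162.45] w 0.0256 gf 24.999803602695465 F [ 0.6  0.7 -1.7]
-- 11
0 0 -2.7 -0.001 -0.0532 0.0003
0 0 -2.7 0.0015 -0.0532 0.0004
0 0 -2.7 0.004 -0.0531 0.0004
0 0 -2.7 0.0065 -0.0528 0.0004
0 0 -2.7 0.0089 -0.0524 0.0004
0 0 -2.7 0.0114 -0.052 0.0004
0 0 -2.7 0.0138 -0.0514 0.0005
0 0 -2.7 0.0162 -0.0507 0.0005
0 0 -2.7 0.0186 -0.0499 0.0005
0 0 -2.7 0.0209 -0.0489 0.0005
0 0 -2.7 0.0231 -0.0479 0.0006
```

View pics/s2.png

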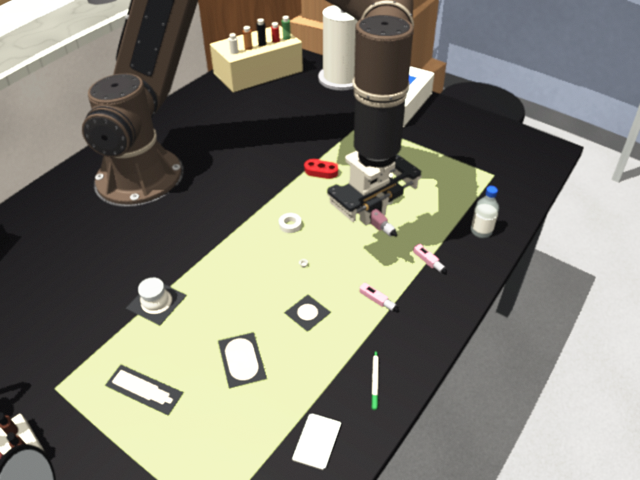

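The jar stands on its pad at (152,295). The large machine hangs level in the gripper at (382,222), needle away from the base.

Call:
move_arm(
  rows="0 0 -2.7 -0.001 -0.0532 0 0.015;0 0 -2.7 0.0015 -0.0532 0 0.015;0 0 -2.7 0.004 -0.0531 0 0.015;0 0 -2.7 0.0065 -0.0528 0 0.015;0 0 -2.7 0.0089 -0.0524 0 0.015;0 0 -2.7 0.0114 -0.052 0 0.015;0 0 -2.7 0.0138 -0.0514 0 0.015;0 0 -2.7 0.0162 -0.0507 0 0.015",
)

```text
t: 8.65
eef_pos: [0.5313, -0.2904, 0.1003]
ee_rot: [3.141, -0.002, -3.07]
force: [1.4, -0.5, -1.4]
width: 0.0257
gripper_force: 25.0
```

Call:
move_arm(
  rows="0 0 -2.7 0.0186 -0.0499 0 0.015;0 0 -2.7 0.0209 -0.0489 0 0.015;0 0 -2.7 0.0231 -0.0479 0 0.015;0 0 0 0 0 0.03 0.015;0 0 0 0 0 0.03 0.015;0 0 0 0 0 0 0.015;0 0 0 0 0 0 0.015",
)

```text
t: 9.52
eef_pos: [0.488, -0.4423, 0.042]
ee_rot: [-3.142, -0.0, -2.93]
force: [0.2, -0.7, -1.0]
width: 0.0258
gripper_force: 25.0
```

```bash
python3 plan.py 490.3 -441.1 15.6 -168
```

```text
t 9.53 [ 488.  -442.3   42. ] [-1.8000e+02 -3.0000e-02 -1.6786e+02] w 0.0258 gf 24.999819695949554 F [ 0.2 -0.7 -1. ]
-- 1
0 0 0.1 -0.0025 0.0007 0.0264
```

Call:
move_arm(
  rows="0 0 0 -0.0025 0.0007 0.015 0.015;0 0 0 0 0 0.0105 0.015;0 0 0 0 0 0 0.015;0 0 0 0 0 0 0.06;0 0 0 0 0 0 0.06;0 0 0 0 0 0 0.06;0 0 0 0 0 -0.045 0.06;0 0 0 0 0 -0.045 0.07",
)

```text
t: 10.52
eef_pos: [0.4897, -0.441, 0.1069]
ee_rot: [3.141, -0.001, -2.93]
force: [0.2, -0.5, -0.5]
width: 0.0649
gripper_force: 0.0
```

```bash
python3 plan.py 445 0 115 -160 399 290 110 -160
```

```text
t 10.53 [ 489.7 -441.   106.9] [ 1.7996e+02 -7.0000e-02 -1.6789e+02] w 0.0649 gf 0.0 F [ 0.2 -0.5 -0.5]
-- 8
0 0 -1 -0.0061 0.0551 -0.001
0 0 -1 -0.007 0.055 -0.001
0 0 -1 -0.008 0.0548 -0.001
0 0 -1 -0.0089 0.0547 -0.001
0 0 -1 -0.0099 0.0545 -0.001
0 0 -1 -0.0108 0.0543 -0.001
0 0 -1 -0.0117 0.0541 -0.001
0 0 -1 -0.0127 0.0539 -0.001
-- 6
0 0 0 -0.0093 0.048 0.0008
0 0 0 -0.0093 0.048 0.0008
0 0 0 -0.0093 0.048 0.0008
0 0 0 -0.0093 0.048 0.0008
0 0 0 -0.0093 0.048 0.0008
0 0 0 -0.0093 0.048 0.0008
```

Call:
move_arm(
  rows="0 0 -1 -0.0061 0.0551 -0.001 0.0876;0 0 -1 -0.007 0.055 -0.001 0.0876;0 0 -1 -0.008 0.0548 -0.001 0.0876;0 0 -1 -0.0089 0.0547 -0.001 0.0876;0 0 -1 -0.0099 0.0545 -0.001 0.0876;0 0 -1 -0.0108 0.0543 -0.001 0.0876;0 0 -1 -0.0117 0.0541 -0.001 0.0876;0 0 -1 -0.0127 0.0539 -0.001 0.0876",
)

```text
t: 11.52
eef_pos: [0.4448, 0.0015, 0.1148]
ee_rot: [3.142, 0.001, -2.79]
force: [0.9, -0.0, -0.1]
width: 0.0873
gripper_force: 0.0
```

Call:
move_arm(
  rows="0 0 0 -0.0093 0.048 0 0.0876;0 0 0 -0.0093 0.048 0 0.0876;0 0 0 -0.0093 0.048 0 0.0876;0 0 0 -0.0093 0.048 0 0.0876;0 0 0 -0.0093 0.048 0 0.0876;0 0 0 -0.0093 0.048 0 0.0876;0 0 0 0 0 0 0.0876;0 0 0 0 0 0 0.0876",
)

```text
t: 12.52
eef_pos: [0.398, 0.2892, 0.1142]
ee_rot: [-3.141, -0.0, -2.79]
force: [0.4, -0.7, 0.0]
width: 0.0873
gripper_force: 0.0
```

```bash
python3 plan.py 399 290 11 -160
```

```text
t 12.53 [398.  289.2 114.2] [-1.7999e+02 -3.0000e-02 -1.5986e+02] w 0.0873 gf 0.0 F [ 0.4 -0.7  0. ]
-- 2
0 0 0.1 -0.0006 0.0002 0.0516
0 0 0.1 -0.0006 0.0002 0.0516
```

Call:
move_arm(
  rows="0 0 0.1 -0.0012 0.0004 0.05 0.0876;0 0 0 0 0 0.038 0.0876;0 0 0 0 0 0.0145 0.0876;0 0 0 0 0 0 0.038;0 0 0 0 0 0 0.038;0 0 0 0 0 0 0.038;0 0 0 0 0 0 0.038;0 0 0 0 0 0 0.038",
)

```text
t: 13.52
eef_pos: [0.3996, 0.2907, 0.0124]
ee_rot: [3.141, 0.001, -2.792]
force: [-1.7, -0.5, 5.6]
width: 0.0481
gripper_force: 25.0
```

```bash
python3 plan.py 399 290 100 k 611.5 -274 100 -217
```

```text
t 13.53 [399.6 290.7  12.4] [ 1.7995e+02  6.0000e-02 -1.5998e+02] w 0.0481 gf 24.978970885276794 F [-1.7 -0.5  5.6]
-- 2
0 0 0 0.0004 -0.0002 -0.0438
0 0 0 0.0004 -0.0002 -0.0438
-- 11
0 0 5.2 -0.0006 -0.0548 0
0 0 5.2 -0.0055 -0.0545 0
0 0 5.2 -0.0104 -0.0538 0
0 0 5.2 -0.0153 -0.0526 0
0 0 5.2 -0.02 -0.051 0
0 0 5.2 -0.0245 -0.049 0
0 0 5.2 -0.0288 -0.0466 0
0 0 5.2 -0.0329 -0.0438 0
0 0 5.2 -0.0367 -0.0407 0
0 0 5.2 -0.0403 -0.0372 0
0 0 5.2 -0.0434 -0.0334 0
```

Call:
move_arm(
  rows="0 0 0 0 0 -0.044 0.038;0 0 0 0 0 -0.044 0.038;0 0 5.2 -0.0006 -0.0548 0 0.038;0 0 5.2 -0.0055 -0.0545 0 0.038;0 0 5.2 -0.0104 -0.0538 0 0.038;0 0 5.2 -0.0153 -0.0526 0 0.038;0 0 5.2 -0.02 -0.051 0 0.038;0 0 5.2 -0.0245 -0.049 0 0.038",
)

```text
t: 14.52
eef_pos: [0.5152, -0.0192, 0.0998]
ee_rot: [3.142, -0.0, 2.943]
force: [1.6, -0.0, -0.9]
width: 0.048
gripper_force: 25.0
```

Call:
move_arm(
  rows="0 0 5.2 -0.0288 -0.0466 0 0.038;0 0 5.2 -0.0329 -0.0438 0 0.038;0 0 5.2 -0.0367 -0.0407 0 0.038;0 0 5.2 -0.0403 -0.0372 0 0.038;0 0 5.2 -0.0434 -0.0334 0 0.038;0 0 0 0 0 0.055 0.038;0 0 0 0 0 0 0.038;0 0 0 0 0 0 0.038",
)

```text
t: 15.52
eef_pos: [0.6112, -0.274, 0.0458]
ee_rot: [-3.141, 0.0, 2.494]
force: [1.5, 0.4, -0.3]
width: 0.0478
gripper_force: 25.0
```

```bash
python3 plan.py 611.5 -274 15.6 -217
```

```text
t 15.53 [ 611.2 -274.    45.8] [-1.7997e+02  2.0000e-02  1.4287e+02] w 0.0478 gf 24.975979328155518 F [ 1.5  0.4 -0.3]
-- 1
0 0 -0.1 -0.0002 0.0002 0.0302
```

Place the holder, then on to the bottle.

Call:
move_arm(
  rows="0 0 0 0 0 0.018 0.038;0 0 0 0 0 0.012 0.038;0 0 0 0 0 0 0.038;0 0 0 0 0 0 0.0876;0 0 0 0 0 0 0.0876;0 0 0 0 0 0 0.0876;0 0 0 0 0 -0.055 0.0876;0 0 0 0 0 -0.06 0.0876",
  squeeze=15,
)

```text
t: 16.52
eef_pos: [0.6101, -0.2741, 0.1302]
ee_rot: [-3.14, -0.002, 2.492]
force: [0.5, -0.2, 1.7]
width: 0.0865
gripper_force: 0.0
```

```bash
python3 plan.py 599 289 140 180
```

```text
t 16.52 [ 610.1 -274.1  130.2] [-1.7992e+02 -1.2000e-01  1.4280e+02] w 0.0865 gf 0.0 F [ 0.5 -0.2  1.7]
-- 11
0 0 -3.4 0.0318 0.0402 -0.0009
0 0 -3.4 0.0293 0.042 -0.0009
0 0 -3.4 0.0268 0.0436 -0.0009
0 0 -3.4 0.0242 0.0451 -0.0009
0 0 -3.4 0.0215 0.0465 -0.0009
0 0 -3.4 0.0187 0.0477 -0.0009
0 0 -3.4 0.0159 0.0487 -0.0009
0 0 -3.4 0.013 0.0495 -0.0009
0 0 -3.4 0.01 0.0502 -0.0009
0 0 -3.4 0.007 0.0507 -0.0009
0 0 -3.4 0.004 0.051 -0.0009
```

Call:
move_arm(
  rows="0 0 -3.4 0.0318 0.0402 0 0.0876;0 0 -3.4 0.0293 0.042 0 0.0876;0 0 -3.4 0.0268 0.0436 0 0.0876;0 0 -3.4 0.0242 0.0451 0 0.0876;0 0 -3.4 0.0215 0.0465 0 0.0876;0 0 -3.4 0.0187 0.0477 0 0.0876;0 0 -3.4 0.0159 0.0487 0 0.0876;0 0 -3.4 0.013 0.0495 0 0.0876",
)

```text
t: 17.52
eef_pos: [0.602, 0.1371, 0.1301]
ee_rot: [3.141, 0.001, 2.969]
force: [0.2, 0.4, -0.2]
width: 0.0872
gripper_force: 0.0
```

Call:
move_arm(
  rows="0 0 -3.4 0.01 0.0502 0 0.0876;0 0 -3.4 0.007 0.0507 0 0.0876;0 0 -3.4 0.004 0.051 0 0.0876;0 0 0 0 0 0 0.0876;0 0 0 0 0 0 0.0876",
)

```text
t: 18.15
eef_pos: [0.5984, 0.2888, 0.1296]
ee_rot: [-3.141, -0.0, -3.138]
force: [0.4, 0.1, -0.2]
width: 0.0874
gripper_force: 0.0
```

```bash
python3 plan.py 599 289 34 180;  python3 - <<'E'
from h import *
im,d=grab('scene'); cv2.imwrite('pics/s3.png',im)
E
```

```text
t 18.15 [598.4 288.8 129.6] [-1.7998e+02 -3.0000e-02 -1.7979e+02] w 0.0874 gf 0.0 F [ 0.4  0.1 -0.2]
-- 2
0 0 0.1 -0.0003 0.0001 0.0478
0 0 0.1 -0.0003 0.0001 0.0478
```

View pics/s3.png

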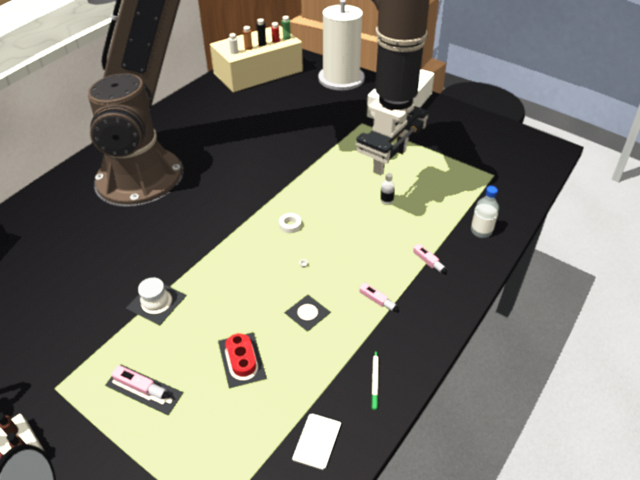

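The jar (152,295), machine (140,383) and holder (241,355) rest on their silhouettes. The bottle stands untouched at (388,192) below the gripper.

Call:
move_arm(
  rows="0 0 0 -0.0004 0.0002 0.045 0.0876;0 0 0 0 0 0.035 0.0876;0 0 0 0 0 0.0155 0.0876;0 0 0 0 0 0 0.02;0 0 0 0 0 0 0.02;0 0 0 0 0 0 0.02;0 0 0 0 0 0 0.02;0 0 0 0 0 0 0.02",
)

```text
t: 19.2
eef_pos: [0.5993, 0.2893, 0.0348]
ee_rot: [3.141, 0.001, -3.138]
force: [0.8, 0.9, -0.5]
width: 0.0427
gripper_force: 0.0
```

```bash
python3 plan.py 599 289 110 k 647.5 -106.7 110 180
```

```text
t 19.20 [599.3 289.3  34.8] [ 1.7997e+02  3.0000e-02 -1.7979e+02] w 0.0427 gf 0.0 F [ 0.8  0.9 -0.5]
-- 2
0 0 0 0.0001 -0.0002 -0.0376
0 0 0 0.0001 -0.0002 -0.0376
-- 8
0 0 0 -0.0059 -0.0495 0
0 0 0 -0.0059 -0.0495 0
0 0 0 -0.0059 -0.0495 0
0 0 0 -0.0059 -0.0495 0
0 0 0 -0.006 -0.0495 0
0 0 0 -0.006 -0.0495 0
0 0 0 -0.006 -0.0495 0
0 0 0 -0.006 -0.0495 0
```

Call:
move_arm(
  rows="0 0 0 0 0 0 0.02;0 0 0 0 0 0 0.02;0 0 0 0 0 0 0.02",
)

```text
t: 19.58
eef_pos: [0.5993, 0.2892, 0.0344]
ee_rot: [3.141, 0.0, -3.138]
force: [-0.1, 0.0, 1.5]
width: 0.0332
gripper_force: 15.0
```

Call:
move_arm(
  rows="0 0 0 0 0 -0.037 0.02;0 0 0 0 0 -0.037 0.02;0 0 0 -0.006 -0.0495 0 0.02;0 0 0 -0.006 -0.0495 0 0.02;0 0 0 -0.006 -0.0495 0 0.02;0 0 0 -0.006 -0.0495 0 0.02;0 0 0 -0.006 -0.0495 0 0.02;0 0 0 -0.006 -0.0495 0 0.02",
)

```text
t: 20.58
eef_pos: [0.636, -0.0094, 0.108]
ee_rot: [-3.142, -0.001, -3.138]
force: [-0.5, 0.6, -0.2]
width: 0.0334
gripper_force: 15.0
```

Call:
move_arm(
  rows="0 0 0 -0.006 -0.0495 0 0.02;0 0 0 -0.006 -0.0495 0 0.02;0 0 0 0 0 0.05 0.02;0 0 0 0 0 0 0.02;0 0 0 0 0 0 0.02",
)

```text
t: 21.2
eef_pos: [0.6491, -0.1064, 0.0592]
ee_rot: [-3.141, 0.0, -3.137]
force: [0.4, -0.2, -0.7]
width: 0.0334
gripper_force: 14.9
```

```bash
python3 plan.py 647.5 -106.7 38.4 180
```

```text
t 21.20 [ 649.1 -106.4   59.2] [-179.97    0.   -179.73] w 0.0334 gf 14.949791616818402 F [ 0.4 -0.2 -0.7]
-- 1
0 0 0.3 0.0016 -0.0003 0.0208
```

Call:
move_arm(
  rows="0 0 0 0.0016 -0.0003 0.013 0.02;0 0 0 0 0 0.008 0.02;0 0 0 0 0 0 0.02;0 0 0 0 0 0 0.0876;0 0 0 0 0 0 0.0876;0 0 0 0 0 0 0.0876;0 0 0 0 0 -0.05 0.0876;0 0 0 0 0 -0.055 0.0876",
)

```text
t: 22.2
eef_pos: [0.6463, -0.1072, 0.1426]
ee_rot: [-3.141, -0.002, -3.138]
force: [0.4, -0.4, 0.4]
width: 0.0776
gripper_force: 0.0
```

Call:
move_arm(
  rows="0 0 0 0 0 0 0.0876;0 0 0 0 0.055 0 0.0876;0 0 0 0 0.055 0 0.0876;0 0 0 0 0.055 0 0.0876;0 0 0 0 0.055 0 0.0876;0 0 0 0 0.055 0 0.0876;0 0 0 0 0 0 0.0876",
)

```text
t: 23.08
eef_pos: [0.6456, 0.1716, 0.1413]
ee_rot: [-3.142, -0.0, -3.134]
force: [0.7, -1.1, 0.9]
width: 0.0873
gripper_force: 0.0
```

Run:
```python
from h import *
im,d=grab('top')
import meas
from meas import rep
H,S,V=cv2.split(cv2.cvtColor(im,cv2.COLOR_BGR2HSV))
rep('machine barrel',((H>150)|(H<5))&(S>50)&(V>90),(508,290),.029,45)
rep('holder',((H>170)|(H<8))&(S>150)&(V>60),(442,237),.025,40)
for n,uv,lo in(('jar',(440,338),.035),('bottle',(372,221),.075)):
    u,v=uv; q=np.mgrid[v-22:v+22,u-22:u+22].reshape(2,-1).T[:,::-1]; dd=d[q[:,1],q[:,0]]
    P=bydepth('top',q[dd>0],dd[dd>0]); p=P[P[:,2]>lo]; print(n,len(p),np.round(p.mean(0)*1000),np.round((p.min(0)+p.max(0))*500),np.round(np.ptp(p,axis=0)*1000))
c=cv2.resize(im[160:400,330:570],(600,600),interpolation=cv2.INTER_CUBIC); cv2.imwrite('pics/f.png',c)
```

```text
machine barrel rect c [ 483.8 -438.6] size 83.8 27.9 ang 9.3 cen [ 487.8 -432.8] pca -171.7 z med 0.027 max 0.034 r 0.652 n 134
holder rect c [ 611.  -272.1] size 88.7 47.1 ang -36.5 cen [ 610.6 -271.8] pca 139.8 z med 0.025 max 0.032 r 0.668 n 555
jar 412 [ 365. -273.   48.] [ 365. -273.   47.] [51. 51. 24.]
bottle 49 [ 646. -105.   88.] [ 646. -106.   85.] [15. 16. 20.]
```

View pics/f.png

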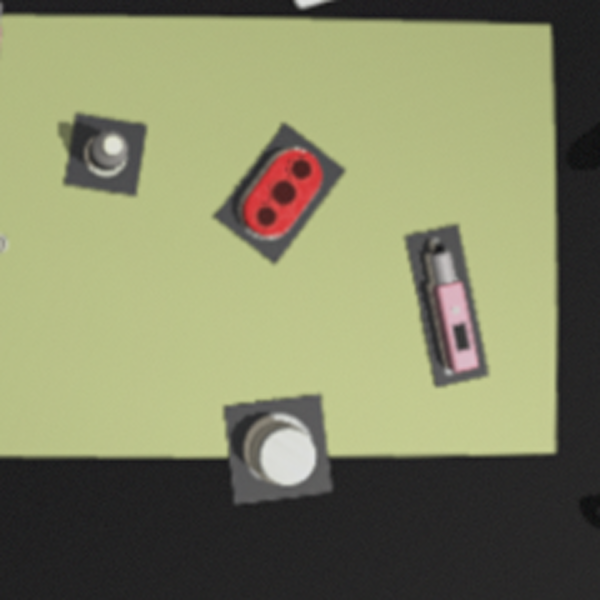

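The view shows all four upright and on their silhouettes: bottle (105,150), holder (283,193), jar (285,453), and machine (452,310) with display up and needle at the narrow end. All measure within about 4 mm and 3° of their pads, and the gripper is clear.

```bash
python3 -c "
from station import arm
print(arm.job_done())"
```

```text
the job is handed in; nothing more can be done
None
```

The job is handed in: bottle, jar, machine and holder each rest on their own pad, within about 4 mm and 3° by the last camera view, at 23 s of the 120 s allowed; the judge's result was not shown.

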